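# Rock the failed drive cartridge out of its dock and lean it on the bin

### The arm

A 6-joint arm with a two-finger parallel gripper is mounted at the origin on a cart in front of the work surface, level with it; the furniture and walls round the work are solid. World frame = base frame: x ahead of the robot, y to its left, z up, the work surface at z = 0. Lengths are in m, angles in degrees, forces in N, time in s.
With the tool pointing down it reaches from about 0.4 to 0.825 m from the base axis. Payload 7 kg.
Tool frame: the origin (TCP) lies at the very end of the fingers, on their centre line; the grasp point (between the pads) lies 19 mm behind it; z points along the fingers, y is the line along which they close (so a half turn about z gives the same grasp; the last joint's range is limited). The gripper opens to 88 mm and grips with 3 to 60 N. Pads are 19 mm wide; open, the fingers measure 130 mm over their backs; the gripper's body (78 mm by 193 mm) begins 47 mm behind the grasp point.
Start: joints at [84.231, 20.546, 0.682, 0, -70.136, -16.507], TCP at [0.256, 0.625, 0.227] pointing down, gripper open.
Joint ranges: [-176.03, 176.03], [-82.01, 121.73], [-58.28, 71.71], [-173.87, 95.51], [-174.79, -0.11], [-173.66, 173.66]. Speed limits (degrees/s): [136.94, 136.94, 172.46, 180, 180, 180].

### API

Orientations are given as [roll, pitch, yaw] about the fixed x, y, z axes, in that order (R = Rz(yaw) Ry(pitch) Rx(roll)).
In Python, from plant import r gives the robot as it stands. The module is installed in compiled form; this text tells all that it offers.
- The arm moves only by the tool jog_arm, never from a script. Its arguments are lists of equal length, an entry for each row: "travel": the shift along the tool's x, y, z each as a share of 50 cm, from -1 to 1, a list of three; "dr": the turn, a rotation vector about the tool's x, y, z each as a share of 360 degrees, from -1 to 1, a list of three; "claw": the opening, from 0 (shut) to 1 (fully open). A call has exactly 10 rows; each row is the pose to reach, as a shift and turn from the pose commanded when the call began, along the tool's axes at that moment, turning the shorter way round; what a row does not reach only later rows make up. A row lasts 1/8 s, in which the tool goes at most 62.5 mm and 10.7 degrees, less where a joint would pass 70% of its speed; a pose out of reach is approached as far as the arm can. A call with a number of a shift or a turn outside -1 to 1 is refused whole. A call with a gripper value outside its range is refused whole. The fingers move at their own pace and stop on an object; "newtons" is the grip in N (left out, the last holds). Time passes only in rows, so rows that repeat a pose let the fingers close, or fill a call up. It gives the time, the measured TCP pose, the force, the opening and the grip force at its end, in the units of the state.
- r.get_state(): the state, without advancing time (a new reading comes with each control period).
- r.capture(name): name is "scene" or "side" or "wrist"; returns a dict with "pixels" (384x512x3 uint8, red, green, blue), "range_z" (384x512 float32, m along the optical axis (not along the pixel's ray), 0 where there is no reading), "fx", "fy", "cx", "cy" (pixels), "dist_coeffs" ([k1, k2, p1, p2, k3] as OpenCV has them; the pictures are not rectified), "position" and "attitude" of the camera in the world; the wrist camera has in their place "hand_eye" (4x4, takes a point from camera to tool coordinates, whose origin is the TCP and whose axes are the flange's). Camera axes: x right, y up, looking along -z (the intrinsics and any distortion apply to the point x, -y, -z); pixel columns grow to the right and rows downward; lengths in m; the calibration is good to about 2 mm. A picture is of the moment at which its call begins: read the wrist's pose just before it.
- r.close_job(): hands the job in; it is judged then, once.
Trained networks look in the newest picture that a camera, given by its name, has taken for a name from the list of things; names that differ only in an ending like _2 or _b are one class to them, and where a whole thing is asked for, a point or a joint stands for the part that bears it (a point fixed in the world has none). Each returns a list of dicts, best first, with "conf" (0 to 1); they miss things now and then, are a little off and sometimes report something else, mostly with a low value. They report only what shows in the picture. A call takes as long as a camera call.
- r.boxes_of(name, camera): "extent" ([left, top, right, bottom] in pixels, round what is visible of it).
- r.regions_of(name, camera): "pixels" (384x512 bool, what is visible of it) and "extent" ([left, top, right, bottom] in pixels, round what is visible of it).
- r.tip_of(name, camera): "at" ([column, row] in pixels: a listed point, or the origin of a listed thing).
The state is a dict: "time_s": time; "joints": joint angles; "qd": joint speeds; "joint_torque": joint torques, N m; "tcp_pos": TCP position; "eef_rot": TCP orientation; "contact_force": force on the tool from outside, world axes, zero at the start; "moment": the same for the moment, N m; "gripper_width": finger opening in m; "gripper_force": force on a finger pad.
Only numpy, scipy, OpenCV 4.12 (cv2) and the standard library are available. Lean on these libraries where they do the work, as an engineer would, in place of code of your own. Each camera call takes 0.05 s, during which the arm holds its last target. There are 200 camera calls.

### The job

One of the three drive cartridges in the dock shows a red light: slide the dock's orange lock open, then gently rock that cartridge sideways, one end up and then the other, until both ends of its plug are out of their tight contacts, and lift it clear. Stand it on its plug end in front of the black parts bin nearest the dock and leave it leaning back against the outside of the bin's low front wall. Slide the lock shut again to secure the two green-lit cartridges, which stay in their bays like everything else on the bench stays in its place.

Things in the scene. Friction and masses are not known exactly. Their poses are not given: they have to be found in the camera images.
- drive_red_center (a point): centre of the drive cartridge with the red light (bar on its top edge and below it on both faces): upright black slab 110 mm high (z), 60 mm wide (y), 14 mm thick (x), about 0.13 kg; this point lies 55 mm above its foot. The lowest 33 mm are a grey plug tail, 46 mm wide, 8 to 12 thick, mostly hidden in the dock. Grip near the top, across the two narrow edges or the faces
- drive_red_foot (a point): middle of the flat underside of that cartridge's plug tail (46 mm along y, 8 mm along x), on which it stands; rubber-edged, it does not slip easily. A lug sticks 7 mm out of the cartridge's +y edge, 33 to 38 mm above the foot
- plug_left (a point): contact beads at the +y end of that cartridge's plug, 20 mm to +y of its middle, 8 mm above its foot; 20 mm above the dock's underside when home. A stiff sprung contact grips them: lifted about 5 mm against some 18 N, that end snaps up to about 9 mm, stays there, and is then free to rise
- plug_right (a point): the same at the -y end, 20 mm to -y. Pulled straight up both ends hold at once (about 35 N). To free one end, lean the cartridge about its x axis by 0.17 to 0.2 rad, top towards the end that stays down, turning about the lower corner of the plug there; then lean it back to raise the other end. The socket is wide enough for 0.2 rad either way
- dock: grey three-bay dock fixed to the bench, 150 (x) x 124 (y) mm, 42 mm high; origin at the centre of its underside, power button on its front (-x). Bays at x = -44, 0, +44 mm each hold a cartridge with its width along the dock's y, its x and y axes as the dock's, foot 12 mm and top 122 mm above the bench, 30 mm of air between neighbours. The red-lit one may be in any bay
- lock (a joint): aluminium lock bar on the dock's top along its +y side, slides along the dock's x, in m: 0 locked, 0.022 fully open (towards the dock's +x, away from its front); about 2 N moves it, it stays where left, starts at 0 to 0.003. Locked, its tongues lie over the cartridges' lugs and stop them rising; from 0.017 on they are clear
- lock_knob (a point): middle of the orange upright knob by which the lock bar is slid: it stands on a tab of the bar out past the dock's +y side, 86 mm to +y of the dock's middle, 9 mm (x) by 12 mm (y), from 54 to 79 mm above the bench with free air before and behind it; moves with the bar, axes as the dock's
- drive_green1_center (a point): centre of a cartridge of the same make with a green light; stays in its bay
- drive_green2_center (a point): centre of the other cartridge with a green light; stays in its bay
- bin: black open-fronted parts bin nearest the dock, small white parts in it, 183 mm (x) by 111 mm (y) by 86 mm, 0.6 kg, loose; origin at the centre of its underside, its low front faces its -x. Front wall 92 mm wide between sides, 39 mm high, side walls rise behind it to 86 mm at the back
- bin_lip (a point): middle of the top edge of that bin's front wall, on the outside, 39 mm above the bench and 85.5 mm in front of the bin's origin; -x points out of the front
- screw_dish: steel dish of screws, 89 mm across, 19 mm high, bystander; origin at the centre of its underside
- side_cutters: side cutters with orange handles, 138 mm long along y, 11 mm high, bystander
- esd_brush: dust brush with black handle, 166 mm long along y, 11 mm high, bystander
- kapton_roll: amber tape roll lying flat, 72 mm across, 13 mm high, bystander
- heat_sink: finned heat sink, 50 x 50 x 27 mm, bystander
- bit_case: dark bit case, 44 x 100 x 16 mm, bystander

How it is judged:
By the outcome, as a careful person would: the job done as asked, in the order asked, and still so for the second after the job is handed in, with the robot touching nothing.
It also fails if it takes over 54 s, if anything falls off the work surface, if the arm or the gripper's body presses on something with over 40 N, if the wrist force passes 120 N, or if a joint passes its speed limit or range.

## Working session

There is one attempt and no reset: what is moved stays moved. The work goes in short steps, Python scripts to look and compute and a tool call to move; the robot and the scene stay as the last step left them, time stands still between calls to the robot, and variables do not carry over. Pictures are saved under pics/ and viewed, at most 10 in all, crops included, and the job is handed in when it is done.

Besides the shell and the picture viewer there is one more tool, called as name(argument=value, ...) on one line, values as JSON. jog_arm: Moves the arm, as the interface text tells. Its arguments: {"type":"object","properties":{"travel":{"type":"array"},"dr":{"type":"array"},"claw":{"type":"array"},"newtons":{"type":"number"}},"required":["travel","dr","claw"]}

```bash
mkdir -p pics; cat > h.py <<'E'
import numpy as np, cv2
from scipy.spatial.transform import Rotation as R
from plant import r
def cap(n):
    s=r.get_state(); c=r.capture(n); c['st']=s; c['name']=n
    if n!='wrist': 
        a=np.array(c['attitude'],float); c['a']=a
    return c
def pose(c):
    if c['name']=='wrist':
        T=np.eye(4);T[:3,:3]=R.from_euler('xyz',c['st']['eef_rot'],degrees=True).as_matrix();T[:3,3]=c['st']['tcp_pos']
        return T@np.array(c['hand_eye'])
    a=c['a'];T=np.eye(4);T[:3,:3]=a if a.shape==(3,3) else R.from_euler('xyz',a,degrees=True).as_matrix();T[:3,3]=c['position'];return T
def K(c): return np.array([[c['fx'],0,c['cx']],[0,c['fy'],c['cy']],[0,0,1.]])
def rays(c,px):
    u=cv2.undistortPoints(np.array(px,float).reshape(-1,1,2),K(c),np.array(c['dist_coeffs'],float)).reshape(-1,2)
    return np.c_[u[:,0],-u[:,1],-np.ones(len(u))]
def depth_pt(c,px):
    px=np.array(px).reshape(-1,2);d=c['range_z'][px[:,1].astype(int),px[:,0].astype(int)]
    T=pose(c);return (rays(c,px)*d[:,None])@T[:3,:3].T+T[:3,3]
def at_z(c,px,z):
    T=pose(c);v=rays(c,px)@T[:3,:3].T;return T[:3,3]+v*((z-T[2,3])/v[:,2])[:,None]
def proj(c,P):
    T=pose(c);p=(np.atleast_2d(P)-T[:3,3])@T[:3,:3];p=p*[1,-1,-1]
    return cv2.projectPoints(p,np.zeros(3),np.zeros(3),K(c),np.array(c['dist_coeffs'],float))[0].reshape(-1,2)
def cloud(c):
    v,u=np.nonzero(c['range_z']>0);return np.c_[u,v],depth_pt(c,np.c_[u,v])
def save(c,n,crop=None,k=1):
    im=c['pixels'][:,:,::-1]
    if crop: im=im[crop[1]:crop[3],crop[0]:crop[2]]
    cv2.imwrite('pics/'+n+'.png',cv2.resize(im,None,fx=k,fy=k,interpolation=cv2.INTER_CUBIC))
E
python3 - <<'E'
from h import *
s=r.get_state();print({k:np.round(v,3) for k,v in s.items()})
ims=[]
for n in ['scene','side']:
    c=cap(n);print(n,c['position'],c['attitude'],c['fx'],c['dist_coeffs'])
    save(c,n+'0',k=1.5)
    for t in ['drive_red_center','drive_green1_center','lock_knob','dock','bin','bin_lip']:
        q=r.tip_of(t,n)
        for a in q[:3]: print(t,np.round(a['at'],1),round(a['conf'],2),np.round(depth_pt(c,[a['at']])[0],3))
E
```

```text
{'time_s': np.float64(0.0), 'joints': array([ 8.4229e+01,  2.0592e+01,  6.3300e-01, -2.0000e-02, -7.0135e+01,
       -1.6505e+01]), 'qd': array([ 0.051,  0.047,  0.061,  0.005, -0.006,  0.149]), 'joint_torque': array([-2.0000e-03, -5.8272e+01,  2.9307e+01,  6.9980e+00,  7.0000e-03,
       -0.0000e+00]), 'tcp_pos': array([0.256, 0.624, 0.226]), 'eef_rot': array([ 1.79905e+02, -9.00000e-03, -2.22820e+01]), 'contact_force': array([ 0.438, -0.375, -0.575]), 'moment': array([ 0.06 , -0.003, -0.002]), 'gripper_force': np.float64(0.0), 'gripper_width': np.float64(0.088)}
scene [ 0.14250244 -0.34947707  0.88015762] [ 39.02450396   0.6152436  -31.95221839] 397.2532972877722 [-0.14188231  0.          0.          0.          0.        ]
drive_red_center [286.3 225.6] 0.88 [0.49  0.071 0.079]
drive_red_center [282.2 234.9] 0.65 [0.483 0.074 0.04 ]
drive_green1_center [272.7 234.1] 0.77 [0.448 0.067 0.081]
lock_knob [228.5 226.5] 0.64 [0.375 0.154 0.063]
dock [269.7 246. ] 0.97 [0.438 0.063 0.041]
dock [229.7 224.2] 0.17 [0.377 0.149 0.077]
bin [234.9 154.3] 0.89 [0.541 0.412 0.002]
bin [286.8 237.4] 0.19 [0.487 0.061 0.041]
bin_lip [211.7 159.5] 0.75 [0.46  0.408 0.029]
side [0.49103307 1.31864999 0.86057496] [ 54.35906261   0.788105   179.69767935] 472.7848932714915 [-0.19082888  0.          0.          0.          0.        ]
drive_red_center [255.8 165.2] 0.48 [0.493 0.116 0.069]
drive_green1_center [269.6 160.9] 0.76 [0.451 0.115 0.083]
drive_green1_center [239.3 295.7] 0.72 [0.491 1.319 0.861]
lock_knob [285.4 210.5] 0.61 [0.409 0.254 0.001]
lock_knob [294.2 174.6] 0.47 [0.379 0.16  0.062]
dock [265.9 176.5] 0.65 [0.463 0.147 0.048]
bin [233.  249.2] 0.57 [0.552 0.464 0.049]
bin_lip [270.3 233.1] 0.7 [0.456 0.353 0.003]
```

View pics/scene0.png

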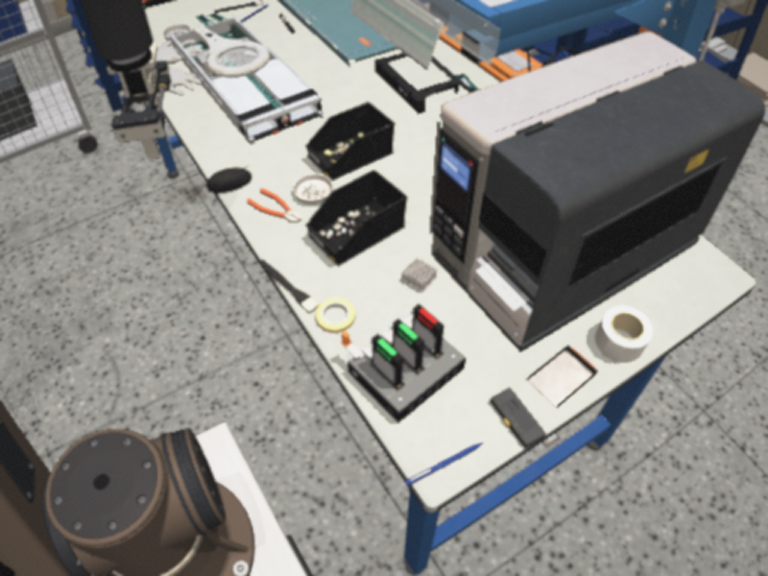

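View pics/side0.png

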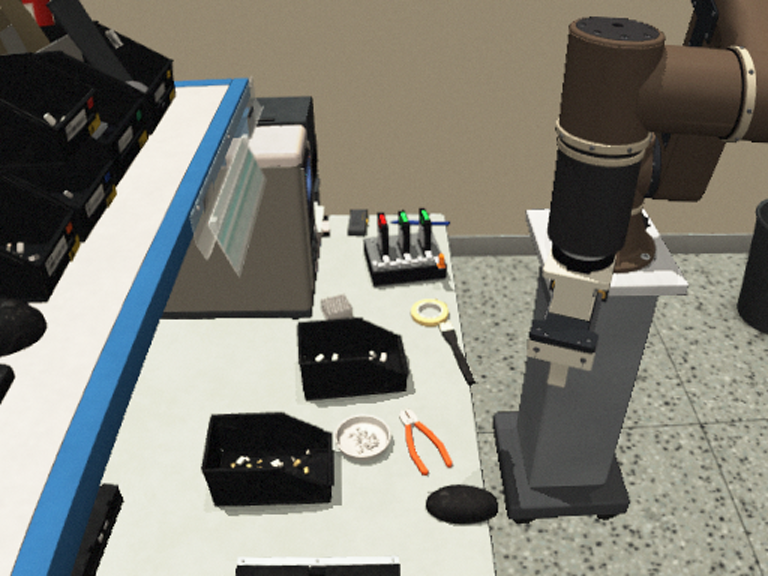

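The red-lit cartridge is in the rear (+x) bay at scene px (285,212). The knob is at (230,225), at the dock's front left. The nearest bin is at (238,143), with its low front facing left and toward the robot. The kapton roll is at (223,210), between the bin and the dock. Next I'll fit the geometry from depth.

```bash
python3 - <<'E'
from h import *
P=[];C=[]
for n in ['scene','side']:
    c=cap(n);u,p=cloud(c);P.append(p);C.append(c['pixels'][u[:,1],u[:,0]].astype(int))
    for t in ['bin','dock','kapton_roll','side_cutters','esd_brush','screw_dish','heat_sink']:
        for a in r.regions_of(t,n)[:2]:
            v,uu=np.nonzero(a['pixels']);q=depth_pt(c,np.c_[uu,v]);q=q[(q[:,2]>.004)&(q[:,2]<.2)]
            if len(q): print(n,t,round(a['conf'],2),np.round(np.percentile(q,[3,97],axis=0),3).tolist())
P=np.vstack(P);C=np.vstack(C)
np.savez('cl.npz',P=P,C=C)
# top-down map
m=(P[:,0]>.3)&(P[:,0]<.8)&(P[:,1]>-.1)&(P[:,1]<.6)&(P[:,2]>-.02)&(P[:,2]<.5)
q=P[m];im=np.zeros((700,500,3),np.uint8);o=np.argsort(q[:,2]);q=q[o];cc=C[m][o]
im=np.full((350,250,3),40,np.uint8)
im[((.6-q[:,1])*500).astype(int).clip(0,349),((q[:,0]-.3)*500).astype(int).clip(0,249)]=cc[:,::-1]
im2=np.zeros((350,250),np.uint8);im2[((.6-q[:,1])*500).astype(int).clip(0,349),((q[:,0]-.3)*500).astype(int).clip(0,249)]=(q[:,2]*1800).clip(0,255)
im2=cv2.applyColorMap(im2,cv2.COLORMAP_JET)
cv2.imwrite('pics/top.png',cv2.resize(np.hstack([im,im2]),None,fx=1.6,fy=1.6,interpolation=cv2.INTER_NEAREST))
def rect(b,z):
    m=(P[:,0]>b[0])&(P[:,0]<b[1])&(P[:,1]>b[2])&(P[:,1]<b[3])&(P[:,2]>z[0])&(P[:,2]<z[1]);q=P[m]
    rr=cv2.minAreaRect(q[:,:2].astype(np.float32)*1000);return m.sum(),rr
print('dock',rect((.33,.55,-.05,.14),(.034,.05)))
g=lambda s:np.round(np.percentile(P[s],[5,50,95],axis=0),3).tolist()
near=(P[:,0]>.3)&(P[:,0]<.6)&(P[:,1]>-.05)&(P[:,1]<.3)&(P[:,2]>.05)
R_,G,B=C.T
print('red',g(near&(R_>150)&(G<70)&(B<70)&(P[:,2]>.1)))
print('grn',g(near&(G>140)&(R_<90)&(P[:,2]>.1)))
print('orange',g(near&(R_>170)&(G>60)&(G<150)&(B<80)))
m=(P[:,1]>-.1)&(P[:,1]<.3)&(P[:,2]>.14)&(P[:,2]<.6)&(P[:,0]>.4)&(P[:,0]<1);print('printer',np.round(np.percentile(P[m],[0.5,2,50,98],axis=0),3))
E
```

```text
scene bin 0.59 [[0.46, 0.351, 0.005], [0.636, 0.469, 0.084]]
scene dock 0.9 [[0.37, 0.007, 0.009], [0.526, 0.145, 0.056]]
scene kapton_roll 0.59 [[0.345, 0.28, 0.005], [0.386, 0.429, 0.012]]
scene kapton_roll 0.55 [[0.373, 0.211, 0.005], [0.438, 0.277, 0.015]]
scene side_cutters 0.75 [[0.49, 0.523, 0.004], [0.572, 0.607, 0.02]]
scene side_cutters 0.72 [[0.398, 0.509, 0.005], [0.462, 0.609, 0.011]]
scene screw_dish 0.93 [[0.493, 0.523, 0.004], [0.571, 0.607, 0.02]]
scene screw_dish 0.32 [[0.373, 0.211, 0.005], [0.438, 0.277, 0.015]]
scene heat_sink 0.53 [[0.557, 0.209, 0.005], [0.609, 0.26, 0.027]]
side bin 0.7 [[0.468, 0.355, 0.005], [0.633, 0.474, 0.086]]
side bin 0.47 [[0.486, 0.068, 0.053], [0.507, 0.121, 0.123]]
side dock 0.56 [[0.377, 0.036, 0.008], [0.527, 0.157, 0.058]]
side kapton_roll 0.72 [[0.375, 0.215, 0.005], [0.441, 0.284, 0.016]]
side side_cutters 0.71 [[0.398, 0.514, 0.005], [0.466, 0.634, 0.013]]
side side_cutters 0.66 [[0.443, 0.062, 0.047], [0.463, 0.115, 0.122]]
side esd_brush 0.81 [[0.346, 0.283, 0.006], [0.389, 0.441, 0.014]]
side screw_dish 0.72 [[0.491, 0.529, 0.004], [0.57, 0.612, 0.02]]
side heat_sink 0.84 [[0.56, 0.216, 0.007], [0.613, 0.27, 0.029]]
dock (np.int64(2091), ((451.2759094238281, 81.86348724365234), (156.4303741455078, 135.74819946289062), 9.634864807128906))
red [[0.49, 0.071, 0.119], [0.494, 0.085, 0.122], [0.499, 0.1, 0.124]]
grn [[0.403, 0.056, 0.118], [0.415, 0.071, 0.121], [0.456, 0.094, 0.124]]
orange [[0.376, 0.078, 0.055], [0.382, 0.151, 0.072], [0.496, 0.165, 0.123]]
printer [[ 0.621 -0.007  0.143]
 [ 0.623 -0.006  0.152]
 [ 0.708  0.127  0.355]
 [ 0.982  0.279  0.484]]
```

View pics/top.png

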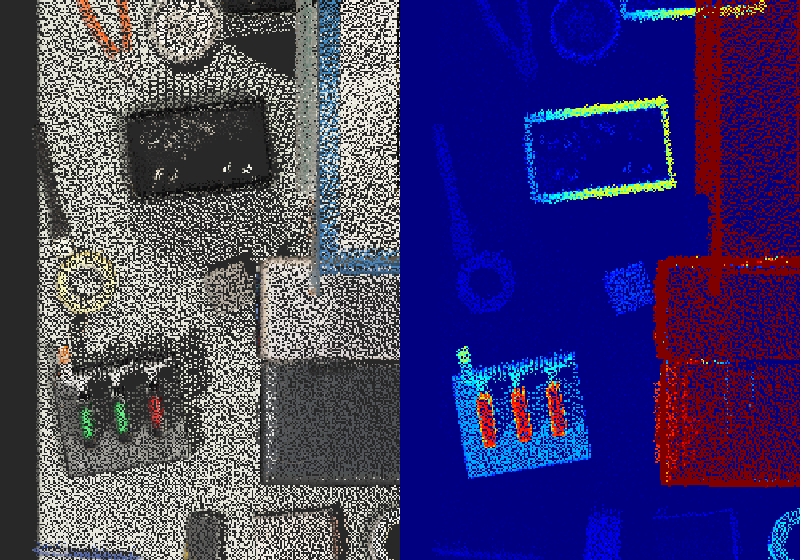

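The dock is yawed about 8–9° and so is the bin. The printer face is at x≈0.62, and there is free space in front of the bin. I'll fly to a look pose over the dock.

```bash
cat >> h.py <<'E'
def rot(rpy): return R.from_euler('xyz',rpy,degrees=True)
def plan(targets,p0=None,r0=None):
    s=r.get_state();p0=np.array(s['tcp_pos'] if p0 is None else p0);q0=rot(s['eef_rot'] if r0 is None else r0)
    for p,q in targets:
        q=q if isinstance(q,R) else rot(q)
        t=q0.inv().apply(np.array(p)-p0)/.5;d=(q0.inv()*q).as_rotvec()/(2*np.pi)
        print(np.round(t,4).tolist(),np.round(d,4).tolist())
def st():
    s=r.get_state();print(*[(k,np.round(s[k],4).tolist()) for k in ['time_s','tcp_pos','eef_rot','contact_force','moment','gripper_width','gripper_force']])
E
python3 - <<'E'
from h import *
plan([((.43,.13,.30),(180,0,-81.5))],(.256,.625,.227),(180,0,-22.28))
c=cap('wrist');print(c['hand_eye'],c['fx'])
z=np.load('cl.npz');P=z['P']
# bin walls & dock yaw
b=(P[:,0]>.44)&(P[:,0]<.66)&(P[:,1]>.32)&(P[:,1]<.50)
print(cv2.minAreaRect((P[b&(P[:,2]>.03)&(P[:,2]<.1)][:,:2]*1000).astype(np.float32)))
m=(P[:,0]>.38)&(P[:,0]<.52)&(P[:,1]>.03)&(P[:,1]<.13)&(P[:,2]>.112)&(P[:,2]<.13)
q=P[m];
_,l,cen=cv2.kmeans(q[:,:2].astype(np.float32),3,None,(3,50,1e-5),5,2);print(cen)
for i in range(3): print(cv2.minAreaRect((q[l[:,0]==i][:,:2]*1000).astype(np.float32)))
E
```

```text
[0.6974, 0.7842, -0.146] [-0.0, -0.0, 0.1645]
[[ 2.29096952e-04  9.57444344e-01  2.88617873e-01  7.89006043e-02]
 [ 9.99999415e-01  8.56308299e-05 -1.07783890e-03 -9.76524388e-04]
 [-1.05668535e-03  2.88617951e-01 -9.57443764e-01 -1.57548434e-01]
 [ 0.00000000e+00  0.00000000e+00  0.00000000e+00  1.00000000e+00]] 310.5136115546354
((548.0852661132812, 411.94390869140625), (184.16921997070312, 118.55902099609375), 6.773160457611084)
[[0.45084032 0.079781  ]
 [0.4939572  0.08656561]
 [0.40751714 0.07297376]]
((451.824951171875, 81.98873138427734), (17.570186614990234, 66.53536987304688), 9.739109992980957)
((495.0115051269531, 89.90589141845703), (18.03807830810547, 68.29816436767578), 10.199952125549316)
((408.5149841308594, 75.88367462158203), (17.565996170043945, 68.17757415771484), 9.174162864685059)
```

jog_arm(travel=[[0.6974,0.7842,-0.146],[0.6974,0.7842,-0.146],[0.6974,0.7842,-0.146],[0.6974,0.7842,-0.146],[0.6974,0.7842,-0.146],[0.6974,0.7842,-0.146],[0.6974,0.7842,-0.146],[0.6974,0.7842,-0.146],[0.6974,0.7842,-0.146],[0.6974,0.7842,-0.146]], dr=[[0,0,0.1645],[0,0,0.1645],[0,0,0.1645],[0,0,0.1645],[0,0,0.1645],[0,0,0.1645],[0,0,0.1645],[0,0,0.1645],[0,0,0.1645],[0,0,0.1645]], claw=[0.55,0.55,0.55,0.55,0.55,0.55,0.55,0.55,0.55,0.55])

```text
time_s: 2.8
tcp_pos: [0.4304, 0.1279, 0.3002]
eef_rot: [-179.9, 0.0, -81.7]
contact_force: [1.2, 0.3, -0.4]
gripper_width: 0.0482
gripper_force: 0.0
```

```bash
python3 - <<'E'
from h import *
st();c=cap('wrist');save(c,'w1',k=1.5)
u,P=cloud(c);C=c['pixels'][u[:,1],u[:,0]].astype(int)
near=(P[:,0]>.3)&(P[:,0]<.6)&(P[:,1]>-.05)&(P[:,1]<.3)
a,g,b=C.T
k=near&(a>150)&(g>50)&(g<150)&(b<90)&(P[:,2]>.05)&(P[:,1]>.13)&(P[:,2]<.09)
print('knob',k.sum(),np.round(np.percentile(P[k],[3,50,97],axis=0),4).tolist())
kk=k&(P[:,2]>.074);print(cv2.minAreaRect((P[kk][:,:2]*1000).astype(np.float32)))
m=near&(P[:,2]>.112)&(P[:,2]<.13)&(P[:,1]<.13);q=P[m]
_,l,cen=cv2.kmeans(q[:,:2].astype(np.float32),3,None,(3,50,1e-5),5,2)
for i in range(3):
    qq=q[l[:,0]==i];print(cen[i],len(qq),qq[:,2].mean(),cv2.minAreaRect((qq[:,:2]*1000).astype(np.float32)))
for t in ['lock_knob','drive_red_center','dock']:
    for x in r.tip_of(t,'wrist')[:2]: print(t,x)
E
```

```text
('time_s', 2.8) ('tcp_pos', [0.4304, 0.1279, 0.3002]) ('eef_rot', [-179.9256, 0.0358, -81.6793]) ('contact_force', [1.1598, 0.2744, -0.3805]) ('moment', [0.1455, -0.0577, -0.0249]) ('gripper_width', 0.0482) ('gripper_force', 0.0)
knob 106 [[0.376, 0.1481, 0.0534], [0.3833, 0.1536, 0.0768], [0.3886, 0.1609, 0.0793]]
((381.78802490234375, 154.59083557128906), (7.802547454833984, 10.901966094970703), 10.644939422607422)
[0.41075933 0.07113461] 793 0.12095134497019812 ((410.5211181640625, 71.85321807861328), (13.912569999694824, 60.629756927490234), 10.046420097351074)
[0.49625155 0.08532565] 820 0.12078992666451899 ((496.851806640625, 85.99629211425781), (14.735767364501953, 60.1241340637207), 9.656208992004395)
[0.4534938  0.07804567] 757 0.1211939416945819 ((453.4581604003906, 78.57963562011719), (14.290300369262695, 59.73939514160156), 9.60617446899414)
lock_knob {'at': [294.2, 182.1], 'conf': 0.72}
drive_red_center {'at': [216.3, 116.5], 'conf': 0.55}
drive_red_center {'at': [218.6, 98.3], 'conf': 0.27}
dock {'at': [252.7, 113.5], 'conf': 0.95}
```

View pics/w1.png

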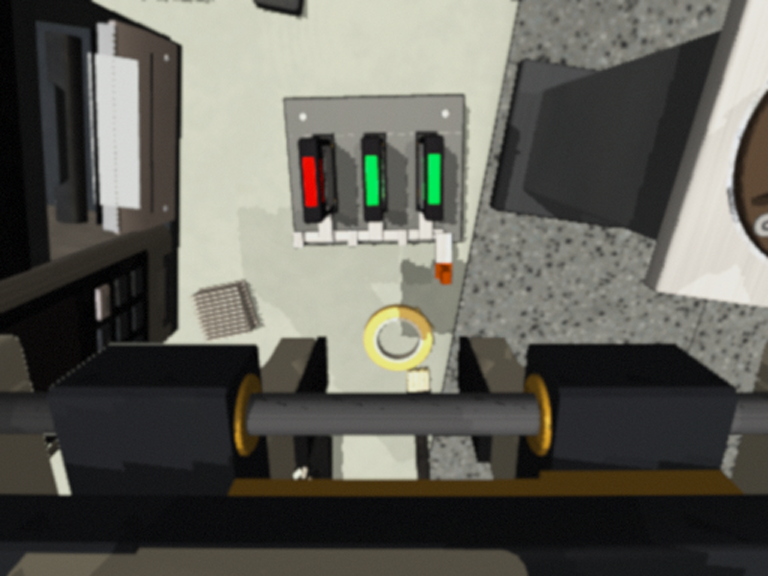

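Seen from the wrist, the red cartridge is at (207,120) and the knob at (296,182), next to the dock's front corner. Next I'll grip the knob.

```bash
python3 - <<'E'
from h import *
y=-80.5
plan([((.382,.1548,.11),(180,0,y)),((.382,.1548,.060),(180,0,y))])
E
```

```text
[-0.063, 0.087, 0.3789] [0.0, 0.0, -0.0027]
[-0.063, 0.087, 0.4789] [0.0, 0.0, -0.0027]
```

jog_arm(travel=[[-0.063,-0.087,0.3],[-0.063,-0.087,0.379],[-0.063,-0.087,0.379],[-0.063,-0.087,0.379],[-0.063,-0.087,0.379],[-0.063,-0.087,0.379],[-0.063,-0.087,0.379],[-0.063,-0.087,0.379],[-0.063,-0.087,0.379],[-0.063,-0.087,0.379]], dr=[[0,0,-0.0027],[0,0,-0.0027],[0,0,-0.0027],[0,0,-0.0027],[0,0,-0.0027],[0,0,-0.0027],[0,0,-0.0027],[0,0,-0.0027],[0,0,-0.0027],[0,0,-0.0027]], claw=[0.55,0.55,0.55,0.55,0.55,0.55,0.55,0.55,0.55,0.55])

```text
time_s: 4.25
tcp_pos: [0.4683, 0.1671, 0.1102]
eef_rot: [-180.0, 0.0, -80.5]
contact_force: [-0.3, 0.6, -0.4]
gripper_width: 0.0482
gripper_force: 0.0
```

I mistyped the sign of the y shift, so the tool went 87 mm too far along +x. It touched nothing. I'll correct that, then descend and grip.

jog_arm(travel=[[-0.004,0.1,0],[-0.004,0.174,0],[-0.004,0.174,0.0],[-0.004,0.174,0.03],[-0.004,0.174,0.07],[-0.004,0.174,0.1],[-0.004,0.174,0.1],[-0.004,0.174,0.1],[-0.004,0.174,0.1],[-0.004,0.174,0.1]], dr=[[0,0,0],[0,0,0],[0,0,0],[0,0,0],[0,0,0],[0,0,0],[0,0,0],[0,0,0],[0,0,0],[0,0,0]], claw=[0.55,0.55,0.55,0.55,0.55,0.55,0.55,0.0,0.0,0.0], newtons=15)

```text
time_s: 5.5
tcp_pos: [0.3824, 0.1551, 0.0605]
eef_rot: [-180.0, 0.0, -80.5]
contact_force: [0.1, -0.0, -0.3]
gripper_width: 0.0237
gripper_force: 0.0
```

jog_arm(travel=[[0,0,0],[0,0,0],[0,0,0],[0,0,0],[0,-0.015,0],[0,-0.03,0],[0,-0.042,0],[0,-0.042,0],[0,-0.042,0],[0,-0.042,0]], dr=[[0,0,0],[0,0,0],[0,0,0],[0,0,0],[0,0,0],[0,0,0],[0,0,0],[0,0,0],[0,0,0],[0,0,0]], claw=[0,0,0,0,0,0,0,0,0,0], newtons=15)

```text
time_s: 6.75
tcp_pos: [0.4013, 0.1575, 0.0596]
eef_rot: [179.8, -0.0, -80.6]
contact_force: [-12.2, 3.2, 10.1]
gripper_width: 0.0085
gripper_force: 15.0
```

```bash
python3 - <<'E'
from h import *
print(np.round(r.get_state()['joints'],1))
plan([((.4031,.1586,.17),(180,0,-80.5)),((.4965,.0857,.17),(180,0,-170.5))],(.4031,.1586,.0605),(180,0,-80.5))
E
```

```text
[ 47.8   8.7 -41.4  -0.1 -40.1 -38.3]
[-0.0, 0.0, -0.219] [0.0, 0.0, 0.0]
[0.1746, -0.1602, -0.219] [0.0, -0.0, 0.25]
```

jog_arm(travel=[[0,0.002,0],[0,0.002,-0.0],[0,0.0,-0.1],[0,0,-0.219],[0.0,0,-0.219],[0.1746,-0.1602,-0.219],[0.1746,-0.1602,-0.219],[0.1746,-0.1602,-0.219],[0.1746,-0.1602,-0.219],[0.1746,-0.1602,-0.219]], dr=[[0,0,0],[0,0,0],[0,0,0],[0,0,0.05],[0,0,0.1],[0,0,0.25],[0,0,0.25],[0,0,0.25],[0,0,0.25],[0,0,0.25]], claw=[0.5,0.5,0.5,1,1,1,1,1,1,1])

```text
time_s: 8.0
tcp_pos: [0.4967, 0.0849, 0.1692]
eef_rot: [-180.0, -0.0, -156.1]
contact_force: [0.3, -0.2, 0.3]
gripper_width: 0.0871
gripper_force: 0.0
```

```bash
python3 - <<'E'
from h import *
st();c=cap('side');save(c,'s1',(200,110,340,220),5)
u,P=cloud(c);C=c['pixels'][u[:,1],u[:,0]].astype(int);a,g,b=C.T
k=(a>150)&(g>50)&(g<150)&(b<90)&(P[:,2]>.05)&(P[:,1]>.13)&(P[:,1]<.2)&(P[:,2]<.09)&(P[:,0]>.3)&(P[:,0]<.6)
print(np.round(np.median(P[k],0),4))
plan([((.4965,.0857,.082),(180,0,-170.5))])
E
```

```text
('time_s', 8.0) ('tcp_pos', [0.4967, 0.0849, 0.1692]) ('eef_rot', [-179.9871, -0.0179, -156.1335]) ('contact_force', [0.3306, -0.1606, 0.3481]) ('moment', [0.1056, -0.1387, 0.0094]) ('gripper_width', 0.0871) ('gripper_force', 0.0)
[0.4008 0.1651 0.0647]
[-0.0004, 0.0014, 0.1746] [-0.0, -0.0, 0.0384]
```

jog_arm(travel=[[0,0.0015,0],[0,0.0015,0],[0,0.0015,0.06],[0,0.0015,0.12],[0,0.0015,0.174],[0,0.0015,0.174],[0,0.0015,0.174],[0,0.0015,0.174],[0,0.0015,0.174],[0,0.0015,0.174]], dr=[[0,0,0.025],[0,0,0.04],[0,0,0.04],[0,0,0.04],[0,0,0.04],[0,0,0.04],[0,0,0.04],[0,0,0.04],[0,0,0.04],[0,0,0.04]], claw=[1,1,1,1,1,1,0.5,0.5,0.5,0.5], newtons=60)

```text
time_s: 9.3
tcp_pos: [0.4964, 0.0863, 0.0833]
eef_rot: [180.0, 0.1, -170.1]
contact_force: [0.1, 1.2, 4.2]
gripper_width: 0.0599
gripper_force: 60.0
```

```bash
python3 - <<'E'
from h import *
st()
s=r.get_state();p=np.array(s['tcp_pos']);yaw=s['eef_rot'][2];q0=rot((180,0,yaw))
D=rot((0,0,9.5))
foot=np.array([.4965,.0857,.012])
print('offset of tcp in dock frame',np.round(D.inv().apply(p-foot),4))
# phase1: lean +th about dock x, pivot -y lower corner ; phase 2 : back about raised +y corner
def rk(piv,th,Rp,pp):  # rotate pose about dock-frame pivot
    Q=D*R.from_rotvec([th,0,0])*D.inv()
    w=foot+D.apply(piv)
    return w+Q.apply(pp-w),Q*Rp
L=[]
for th in [.05,.1,.15,.19]: L.append(rk([0,-.023,0],th,q0,p))
plan(L,p,(180,0,yaw))
p1,q1=L[-1]
print()
pv=np.array([0,-.023,0])+R.from_rotvec([.19,0,0]).apply([0,.046,0]);print(pv)
L2=[rk(pv,-t,q1,p1) for t in [.05,.1,.15,.19,.24,.29]]
plan(L2,p,(180,0,yaw))
E
```

```text
('time_s', 9.3) ('tcp_pos', [0.4964, 0.0863, 0.0833]) ('eef_rot', [179.9759, 0.0757, -170.1031]) ('contact_force', [0.0681, 1.2333, 4.1719]) ('moment', [0.3157, 0.1883, -0.0384]) ('gripper_width', 0.0599) ('gripper_force', 60.0012)
offset of tcp in dock frame [-0.      0.0006  0.0713]
[0.0, -0.0072, -0.0022] [-0.008, -0.0001, -0.0]
[0.0001, -0.0145, -0.004] [-0.0159, -0.0001, 0.0]
[0.0002, -0.0218, -0.0055] [-0.0239, -0.0002, -0.0]
[0.0002, -0.0278, -0.0064] [-0.0302, -0.0002, 0.0]

[0.         0.02217219 0.00868751]
[0.0001, -0.0211, -0.0097] [-0.0223, -0.0002, -0.0]
[0.0001, -0.0143, -0.0128] [-0.0143, -0.0001, 0.0]
[0.0001, -0.0073, -0.0155] [-0.0064, -0.0, 0.0]
[0.0, -0.0017, -0.0174] [0.0, -0.0, 0.0]
[-0.0, 0.0055, -0.0194] [0.008, 0.0001, 0.0]
[-0.0001, 0.0128, -0.0211] [0.0159, 0.0001, -0.0]
```

jog_arm(travel=[[0,-0.0036,-0.0011],[0,-0.0072,-0.0022],[0,-0.0109,-0.0031],[0,-0.0145,-0.004],[0,-0.018,-0.0048],[0,-0.0218,-0.0055],[0,-0.025,-0.006],[0,-0.0278,-0.0064],[0,-0.0278,-0.0064],[0,-0.0278,-0.0064]], dr=[[-0.004,0,0],[-0.008,0,0],[-0.012,0,0],[-0.0159,0,0],[-0.02,0,0],[-0.0239,0,0],[-0.0272,0,0],[-0.0302,0,0],[-0.0302,0,0],[-0.0302,0,0]], claw=[0.5,0.5,0.5,0.5,0.5,0.5,0.5,0.5,0.5,0.5], newtons=60)

```text
time_s: 10.55
tcp_pos: [0.4989, 0.0723, 0.0868]
eef_rot: [169.1, 0.1, -170.1]
contact_force: [-0.8, -1.0, 6.9]
gripper_width: 0.0597
gripper_force: 60.0
```

```bash
python3 - <<'E'
from h import *
st();c=cap('wrist');save(c,'w2',k=1.2)
c=cap('side');save(c,'s2',(210,110,330,210),6)
E
```

```text
('time_s', 10.55) ('tcp_pos', [0.4989, 0.0723, 0.0868]) ('eef_rot', [169.1219, 0.0851, -170.1179]) ('contact_force', [-0.8489, -1.0374, 6.8543]) ('moment', [-0.2062, 0.2573, 0.1098]) ('gripper_width', 0.0597) ('gripper_force', 60.0024)
```

View pics/w2.png

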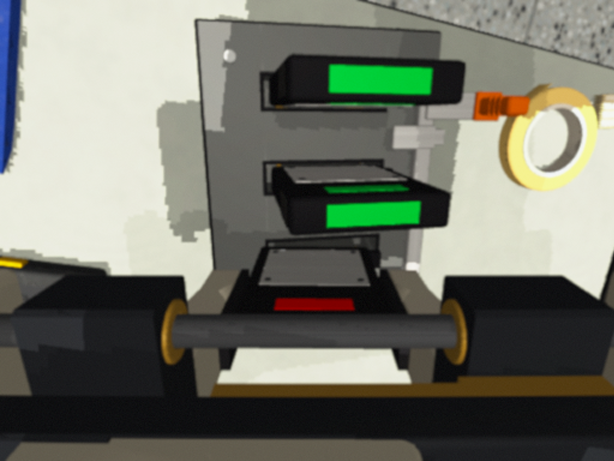

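The red cartridge at about (313,300) leaned with the gripper, and the residual forces are low, so the left end snapped free. Next I'll lean it back about the raised left corner.

```bash
python3 - <<'E'
from h import *
D=rot((0,0,9.9));p0=np.array([.4964,.0863,.0833]);foot=np.array([.4965,.0857,.012]);q0=rot((180,0,-170.1))
def rk(piv,th,Rp,pp):
    Q=D*R.from_rotvec([th,0,0])*D.inv();w=foot+D.apply(piv);return w+Q.apply(pp-w),Q*Rp
p1,q1=rk([0,-.023,0],.19,q0,p0)
pv=np.array([0,-.023,0])+R.from_rotvec([.19,0,0]).apply([0,.046,0])
plan([rk(pv,-t,q1,p1) for t in [.04,.08,.12,.16,.20,.24,.28,.32]],p1,q1.as_euler('xyz',degrees=True))
E
```

```text
[0.0, 0.0057, -0.0017] [0.0064, 0.0, -0.0]
[0.0, 0.0115, -0.0031] [0.0127, 0.0, -0.0]
[-0.0, 0.0174, -0.0043] [0.0191, 0.0, -0.0]
[0.0, 0.0233, -0.0053] [0.0255, 0.0, -0.0]
[-0.0, 0.0292, -0.0061] [0.0318, 0.0, -0.0]
[0.0, 0.0352, -0.0066] [0.0382, 0.0, -0.0]
[-0.0, 0.0412, -0.0068] [0.0446, 0.0, -0.0]
[0.0, 0.0471, -0.0068] [0.0509, 0.0, -0.0]
```

jog_arm(travel=[[0,0.0057,-0.0017],[0,0.0115,-0.0031],[0,0.0174,-0.0043],[0,0.0233,-0.0053],[0,0.0292,-0.0061],[0,0.0352,-0.0066],[0,0.0412,-0.0068],[0,0.0412,-0.0068],[0,0.0412,-0.0068],[0,0.0412,-0.0068]], dr=[[0.0064,0,0],[0.0127,0,0],[0.0191,0,0],[0.0255,0,0],[0.0318,0,0],[0.0382,0,0],[0.0446,0,0],[0.0446,0,0],[0.0446,0,0],[0.0446,0,0]], claw=[0.5,0.5,0.5,0.5,0.5,0.5,0.5,0.5,0.5,0.5], newtons=60)

```text
time_s: 11.9
tcp_pos: [0.4955, 0.092, 0.0936]
eef_rot: [-174.9, 0.1, -170.1]
contact_force: [-1.5, 0.5, 5.2]
gripper_width: 0.0596
gripper_force: 60.0
```

jog_arm(travel=[[0,-0.004,-0.004],[0,-0.008,-0.008],[0,-0.012,-0.012],[0,-0.014,-0.016],[0,-0.0148,-0.02],[0,-0.0155,-0.025],[0,-0.0165,-0.03],[0,-0.0175,-0.04],[0,-0.0175,-0.04],[0,-0.0175,-0.04]], dr=[[-0.0036,0,0],[-0.0072,0,0],[-0.0108,0,0],[-0.0142,0,0],[-0.0142,0,0],[-0.0142,0,0],[-0.0142,0,0],[-0.0142,0,0],[-0.0142,0,0],[-0.0142,0,0]], claw=[0.5,0.5,0.5,0.5,0.5,0.5,0.5,0.5,0.5,0.5], newtons=60)

```text
time_s: 13.15
tcp_pos: [0.4961, 0.0849, 0.1137]
eef_rot: [-179.9, 0.0, -170.1]
contact_force: [-0.3, 1.0, -1.4]
gripper_width: 0.0593
gripper_force: 60.0
```

```bash
python3 - <<'E'
from h import *
st();c=cap('side');save(c,'s3',(200,90,340,210),5)
E
```

```text
('time_s', 13.15) ('tcp_pos', [0.4961, 0.0849, 0.1137]) ('eef_rot', [-179.9318, 0.0021, -170.1198]) ('contact_force', [-0.2554, 0.9773, -1.3982]) ('moment', [0.0915, -0.0691, 0.0203]) ('gripper_width', 0.0593) ('gripper_force', 59.9994)
```

View pics/s3.png

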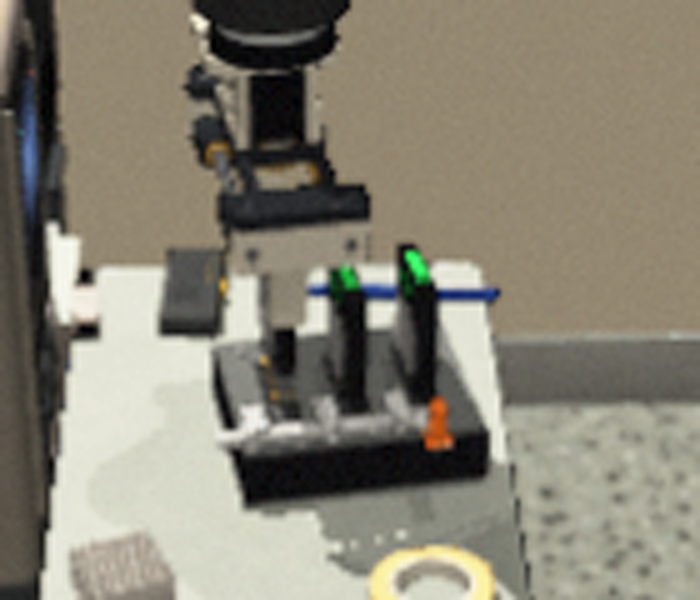

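The wrist force equals the cartridge's weight and the cartridge is out of the dock, at about (285,345) under the gripper in the crop. The greens are still seated. Next I'll fit the bin front and plan the transfer.

```bash
python3 - <<'E'
from h import *
P=np.load('cl.npz')['P']
b=(P[:,0]>.43)&(P[:,0]<.67)&(P[:,1]>.32)&(P[:,1]<.50)
B=P[b&(P[:,2]>.02)&(P[:,2]<.095)]
from scipy.optimize import minimize
# footprint fit: rectangle boundary distance of wall points (outer 183x111, wall ~3)
def res(v):
    c,s=np.cos(v[2]),np.sin(v[2]);d=B[:,:2]-v[:2];x=d[:,0]*c+d[:,1]*s;y=-d[:,0]*s+d[:,1]*c
    e=np.maximum(np.abs(x)-.090,np.abs(y)-.054)
    return np.minimum(np.abs(e),.01).sum()
best=min((minimize(res,[.548+a,.412+bb,t],method='Nelder-Mead',options=dict(xatol=1e-5,fatol=1e-6)) for a in(-.006,0,.006) for bb in(-.005,.005) for t in(.1,.14,.18)),key=lambda o:o.fun)
v=best.x;print(v,np.degrees(v[2]),best.fun/len(B)*1000)
D=R.from_rotvec([0,0,v[2]]);o=np.r_[v[:2],0]
print('lip',o+D.apply([-.0855,0,.039]))
q=D.inv().apply(P[b]-o)
f=(np.abs(q[:,1])<.035)&(q[:,0]<-.07)&(q[:,0]>-.1)&(q[:,2]>.02)
print(f.sum(),np.round(np.percentile(q[f],[2,10,50,90,98],axis=0),4))
plan([(( .4961,.0849,.24),(180,0,-170.1)),((.42,.385,.24),(180,0,-172))])
E
```

```text
[0.54443726 0.4113547  0.11701078] 6.70422356890177 3.198581902423347
lip [0.4595219  0.40137309 0.039     ]
155 [[-0.0875 -0.0341  0.0204]
 [-0.0862 -0.0275  0.0214]
 [-0.0832  0.0015  0.0381]
 [-0.0784  0.0265  0.0421]
 [-0.078   0.034   0.0434]]
[-0.0001, -0.0002, -0.2528] [-0.0002, -0.0, -0.0001]
[0.0469, 0.6172, -0.2536] [-0.0002, -0.0, 0.0052]
```

jog_arm(travel=[[0,0,-0.1],[0,0,-0.2],[0,0,-0.2528],[0.047,0.15,-0.2528],[0.047,0.3,-0.2528],[0.047,0.45,-0.2528],[0.047,0.57,-0.2528],[0.047,0.617,-0.2528],[0.047,0.617,-0.2528],[0.047,0.617,-0.2528]], dr=[[0,0,0],[0,0,0],[0,0,0],[0,0,0.005],[0,0,0.008],[0,0,0.008],[0,0,0.008],[0,0,0.008],[0,0,0.008],[0,0,0.008]], claw=[0.5,0.5,0.5,0.5,0.5,0.5,0.5,0.5,0.5,0.5], newtons=60)

```text
time_s: 14.45
tcp_pos: [0.4196, 0.3848, 0.2391]
eef_rot: [-179.9, -0.0, -173.0]
contact_force: [-0.6, -0.2, -1.8]
gripper_width: 0.0598
gripper_force: 60.0
```

```bash
python3 - <<'E'
from h import *
st()
for n in ['wrist','side']:
    c=cap(n);save(c,n[0]+'4',k=1.5)
    for t in ['bin_lip','drive_red_foot','plug_left','plug_right','drive_red_center']:
        for x in r.tip_of(t,n)[:1]: print(n,t,np.round(x['at'],1),round(x['conf'],2),'z39',np.round(at_z(c,[x['at']],.039),4))
    u,P=cloud(c);np.savez('c4'+n,u=u,P=P,C=c['pixels'][u[:,1],u[:,0]])
E
python3 -c "
import cv2,numpy as np
a=cv2.imread('pics/w4.png');b=cv2.imread('pics/s4.png')
cv2.imwrite('pics/m4.png',np.vstack([cv2.resize(a,(512,384))[:, :],b[150:366,150:662]]))"
```

```text
('time_s', 14.45) ('tcp_pos', [0.4196, 0.3848, 0.2391]) ('eef_rot', [-179.8638, -0.0472, -172.9555]) ('contact_force', [-0.5584, -0.2032, -1.7838]) ('moment', [0.0577, -0.1536, 0.07]) ('gripper_width', 0.0598) ('gripper_force', 59.9995)
wrist bin_lip [269.4 200.8] 0.94 z39 [[0.4654 0.4    0.039 ]]
wrist drive_red_foot [260.9 197.5] 0.71 z39 [[0.4625 0.3892 0.039 ]]
wrist plug_left [289.9 200.4] 0.71 z39 [[0.4618 0.4247 0.039 ]]
wrist plug_right [232.4 199.1] 0.85 z39 [[0.4688 0.355  0.039 ]]
wrist drive_red_center [263.6 227.7] 0.96 z39 [[0.5016 0.3974 0.039 ]]
side bin_lip [265.5 234. ] 0.98 z39 [[0.4697 0.3968 0.039 ]]
side drive_red_foot [288.4 187.2] 0.66 z39 [[0.3973 0.1914 0.039 ]]
side plug_right [289.  183.7] 0.49 z39 [[0.3944 0.1737 0.039 ]]
side drive_red_center [286.6 174.9] 0.71 z39 [[0.3988 0.1273 0.039 ]]
```

View pics/m4.png

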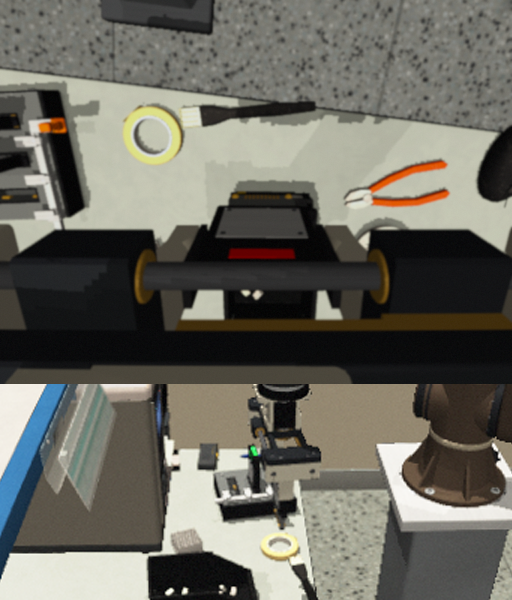

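```bash
python3 - <<'E'
from h import *
from scipy.optimize import minimize
c=cap('scene');u,P=cloud(c);cl={'scene':P,'side':np.load('c4side.npz')['P'],'wrist':np.load('c4wrist.npz')['P']}
for n,P in cl.items():
    b=(P[:,0]>.43)&(P[:,0]<.67)&(P[:,1]>.32)&(P[:,1]<.50)&(P[:,2]>.004)&(P[:,2]<.095)
    B=P[b]
    W=B[B[:,2]>.02]
    if n!='wrist':
        def res(v):
            cc,s=np.cos(v[2]),np.sin(v[2]);d=W[:,:2]-v[:2];x=d[:,0]*cc+d[:,1]*s;y=-d[:,0]*s+d[:,1]*cc
            e=np.maximum(np.abs(x)-.090,np.abs(y)-.054);return np.minimum(np.abs(e),.008).sum()
        v=min((minimize(res,[.548+a,.412,t],method='Nelder-Mead') for a in(-.005,0,.005) for t in(.1,.14,.17)),key=lambda o:o.fun).x
        print(n,np.round(v[:2],4),np.degrees(v[2]),'lip',np.round(v[:2]-.0855*np.array([np.cos(v[2]),np.sin(v[2])]),4))
    D=rot((0,0,7.5));q=D.inv().apply(B-[.462,.401,0])
    f=(np.abs(q[:,1])<.04)&(np.abs(q[:,0])<.03)&(q[:,2]>.034)&(q[:,2]<.044)
    print(n,'lip-top pts rel to .462,.401 :',f.sum(),np.round(np.percentile(q[f][:,0],[5,25,50,75,95]),4) if f.sum() else '')
    f=(np.abs(q[:,1])<.04)&(np.abs(q[:,0])<.03)&(q[:,2]>.008)&(q[:,2]<.03)
    print('   face pts',f.sum(),np.round(np.percentile(q[f][:,0],[5,25,50,75,95]),4) if f.sum() else '')
# held cartridge in tool coords
z=np.load('c4wrist.npz');s=r.get_state()
t=rot(s['eef_rot']).inv().apply(z['P']-s['tcp_pos'])
m=(np.abs(t[:,0])<.03)&(np.abs(t[:,1])<.045)&(t[:,2]>-.04)&(t[:,2]<.09)
for a in np.arange(0,.085,.01):
    k=m&(t[:,2]>a)&(t[:,2]<a+.01)
    if k.sum()>3: print(round(a,3),k.sum(),np.round(np.percentile(t[k],[5,50,95],axis=0),4).tolist())
E
```

```text
scene [0.5442 0.4091] 6.746528748329803 lip [0.4593 0.399 ]
scene lip-top pts rel to .462,.401 : 46 [-0.0041 -0.0029 -0.001   0.0007  0.0022]
   face pts 79 [-0.0057 -0.0032 -0.0019  0.0002  0.0255]
side [0.5495 0.4133] 6.508130332196887 lip [0.4646 0.4036]
side lip-top pts rel to .462,.401 : 65 [-0.0015  0.0002  0.0021  0.004   0.0051]
   face pts 27 [0.0043 0.0045 0.0048 0.0055 0.0294]
wrist lip-top pts rel to .462,.401 : 50 [-0.0004  0.0005  0.002   0.0034  0.0048]
   face pts 156 [-0.0021 -0.0018 -0.0009  0.0014  0.0022]
0.0 758 [[0.0064, -0.0269, 0.0004], [0.0071, 0.0008, 0.0046], [0.0077, 0.0279, 0.0094]]
0.01 628 [[0.0065, -0.0258, 0.0104], [0.0071, -0.0005, 0.015], [0.0076, 0.0267, 0.0195]]
0.02 528 [[0.0066, -0.026, 0.0206], [0.0072, 0.0011, 0.0249], [0.0076, 0.0264, 0.0295]]
0.03 420 [[-0.0022, -0.0252, 0.0306], [0.0066, 0.0126, 0.0347], [0.0073, 0.0361, 0.0376]]
0.04 321 [[0.0054, -0.0199, 0.0405], [0.0058, 0.0001, 0.0448], [0.0062, 0.021, 0.0493]]
0.05 132 [[0.0054, -0.0201, 0.0503], [0.0058, 0.0007, 0.052], [0.0062, 0.021, 0.0543]]
0.06 251 [[0.0035, -0.0201, 0.0608], [0.0039, -0.0, 0.0639], [0.0057, 0.0209, 0.0687]]
0.07 49 [[0.0034, -0.0167, 0.0704], [0.0037, 0.0007, 0.0713], [0.004, 0.0175, 0.0723]]
```

```bash
python3 - <<'E'
from h import *
D=rot((0,0,7));th=np.radians(15.5)
q=D*R.from_rotvec([0,th,0])*D.inv()*rot((180,0,-173))
F=np.array([.462,.402,0])-D.apply([.020,0,0])+[0,0,.0011]
T=F-q.apply([0,.0004,.0722]);print(T)
U=lambda h:(T+[0,0,h],q)
plan([U(.12),U(.015),U(.004)])
E
```

```text
[0.46134862 0.40151702 0.07067412]
[-0.0859, 0.0233, 0.0981] [-0.0002, 0.0431, -0.0001]
[-0.0859, 0.0235, 0.3081] [-0.0002, 0.0431, -0.0001]
[-0.0859, 0.0235, 0.3301] [-0.0002, 0.0431, -0.0001]
```

jog_arm(travel=[[-0.04,0.0235,0.05],[-0.086,0.0235,0.098],[-0.086,0.0235,0.098],[-0.086,0.0235,0.17],[-0.086,0.0235,0.24],[-0.086,0.0235,0.29],[-0.086,0.0235,0.315],[-0.086,0.0235,0.33],[-0.086,0.0235,0.33],[-0.086,0.0235,0.33]], dr=[[0,0.02,0],[0,0.0431,0],[0,0.0431,0],[0,0.0431,0],[0,0.0431,0],[0,0.0431,0],[0,0.0431,0],[0,0.0431,0],[0,0.0431,0],[0,0.0431,0]], claw=[0.5,0.5,0.5,0.5,0.5,0.5,0.5,0.5,0.5,0.5], newtons=60)

```text
time_s: 16.35
tcp_pos: [0.4618, 0.402, 0.0758]
eef_rot: [-180.0, -15.4, -173.0]
contact_force: [0.4, -0.6, -0.7]
gripper_width: 0.0594
gripper_force: 60.0
```

```bash
python3 - <<'E'
from h import *
st();c=cap('wrist');save(c,'w5',k=1)
D=rot((0,0,7))
s=r.get_state();print('foot',np.array(s['tcp_pos'])+rot(s['eef_rot']).apply([0,.0004,.0722]))
c2=cap('scene');save(c2,'c5',(180,90,300,190),4)
a=cv2.imread('pics/w5.png');b=cv2.imread('pics/c5.png');b=cv2.resize(b,(461,384));cv2.imwrite('pics/m5.png',cv2.resize(np.hstack([a,b]),None,fx=.82,fy=.82))
u,P=cloud(c);q=D.inv().apply(P-[.462,.402,0])
for lo,hi in((.034,.044),(.006,.03)):
    f=(np.abs(q[:,1])<.045)&(np.abs(q[:,1])>.033)&(np.abs(q[:,0])<.02)&(q[:,2]>lo)&(q[:,2]<hi)
    print(f.sum(),np.round(np.percentile(q[f][:,0],[5,25,50,75,95]),4) if f.sum() else '')
E
```

```text
('time_s', 16.35) ('tcp_pos', [0.4618, 0.402, 0.0758]) ('eef_rot', [-179.9853, -15.4318, -172.9967]) ('contact_force', [0.3783, -0.6331, -0.7197]) ('moment', [0.1334, -1.1612, -0.0057]) ('gripper_width', 0.0594) ('gripper_force', 59.9996)
foot [0.44263571 0.40004646 0.00612035]
86 [-0.0139 -0.0113 -0.0081 -0.0055 -0.0005]
5 [0.0015 0.0019 0.0021 0.0021 0.0035]
```

View pics/m5.png

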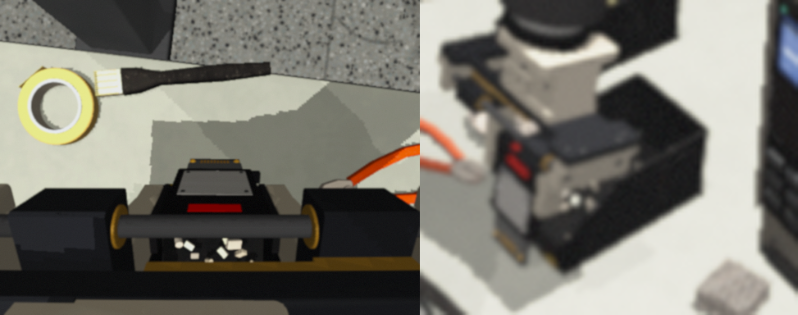

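The cartridge at (215,185) is leaning in front of the bin, with its foot about 5 mm above the bench. I'll lower it gently.

jog_arm(travel=[[-0.0006,0,0.002],[-0.0011,0,0.004],[-0.0017,0,0.006],[-0.0022,0,0.008],[-0.0025,0,0.009],[-0.0028,0,0.01],[-0.003,0,0.0107],[-0.003,0,0.0107],[-0.003,0,0.0107],[-0.003,0,0.0107]], dr=[[0,0,0],[0,0,0],[0,0,0],[0,0,0],[0,0,0],[0,0,0],[0,0,0],[0,0,0],[0,0,0],[0,0,0]], claw=[0.5,0.5,0.5,0.5,0.5,0.5,0.5,0.5,0.5,0.5], newtons=60)

```text
time_s: 17.7
tcp_pos: [0.4614, 0.4016, 0.0695]
eef_rot: [-179.9, -15.5, -173.0]
contact_force: [-0.7, -0.6, 6.0]
gripper_width: 0.0598
gripper_force: 60.0
```

jog_arm(travel=[[-0.002,0,-0.0006],[-0.004,0,-0.0006],[-0.006,0,-0.0006],[-0.006,0,-0.0006],[-0.006,0,-0.0006],[-0.006,0,-0.0006],[-0.006,0,-0.0006],[-0.006,0,-0.0006],[-0.006,0,-0.0006],[-0.006,0,-0.0006]], dr=[[0,0.0023,0],[0,0.0046,0],[0,0.0069,0],[0,0.0069,0],[0,0.0069,0],[0,0.0069,0],[0,0.0069,0],[0,0.0069,0],[0,0.0069,0],[0,0.0069,0]], claw=[0.5,0.5,0.5,0.5,0.7,0.72,0.76,0.82,0.92,1.0], newtons=60)

```text
time_s: 18.95
tcp_pos: [0.4643, 0.402, 0.0686]
eef_rot: [-179.9, -18.0, -173.0]
contact_force: [0.7, 0.5, -0.1]
gripper_width: 0.0845
gripper_force: 0.0
```

```bash
python3 - <<'E'
from h import *
st();c=cap('wrist');u,P=cloud(c);s=r.get_state()
D=rot((0,0,7));C=c['pixels'][u[:,1],u[:,0]].astype(int)
q=D.inv().apply(P-[.462,.402,0])
m=(np.abs(q[:,1])<.018)&(q[:,0]<.05)&(q[:,0]>-.04)&(q[:,2]>.006)&(q[:,2]<.11)
for a in np.arange(.0,.11,.01):
    k=m&(q[:,2]>=a)&(q[:,2]<a+.01)
    if k.sum()>5: print(round(a,2),k.sum(),np.round(np.median(q[k],0),4))
plan([(np.array(s['tcp_pos'])-.15*rot(s['eef_rot']).apply([0,0,1]),s['eef_rot'])])
E
```

```text
('time_s', 18.95) ('tcp_pos', [0.4643, 0.402, 0.0686]) ('eef_rot', [-179.9277, -17.9951, -173.0255]) ('contact_force', [0.7153, 0.4935, -0.0885]) ('moment', [0.1973, -1.1752, -0.0114]) ('gripper_width', 0.0845) ('gripper_force', 0.0)
0.0 122 [-0.0269  0.0004  0.008 ]
0.01 236 [-0.0238 -0.0004  0.013 ]
0.02 437 [-0.0195 -0.0003  0.0252]
0.03 381 [-0.0143 -0.0003  0.0358]
0.04 544 [-0.0091  0.0004  0.0453]
0.05 669 [-0.0036 -0.0002  0.055 ]
0.06 802 [0.0022 0.0004 0.0651]
0.07 1025 [ 0.0083 -0.0001  0.0755]
0.08 197 [ 0.0119 -0.0006  0.081 ]
0.09 1646 [0.0274 0.0004 0.0977]
0.1 21 [0.0236 0.0022 0.1002]
[0.0, 0.0, -0.3] [0.0, 0.0, 0.0]
```

jog_arm(travel=[[0,0,0],[0,0,-0.05],[0,0,-0.12],[0,0,-0.2],[0,0,-0.3],[0,0,-0.3],[0,0,-0.3],[0,0,-0.3],[0,0,-0.3],[0,0,-0.3]], dr=[[0,0,0],[0,0,0],[0,0,0],[0,0,0],[0,0,0],[0,-0.03,0],[0,-0.05,0],[0,-0.05,0],[0,-0.05,0],[0,-0.05,0]], claw=[1,1,1,1,1,1,1,1,1,1])

```text
time_s: 20.25
tcp_pos: [0.511, 0.4081, 0.2111]
eef_rot: [-179.9, -0.0, -173.1]
contact_force: [0.7, 0.0, -0.3]
gripper_width: 0.0878
gripper_force: 0.0
```

```bash
python3 - <<'E'
from h import *
st();c=cap('wrist');u,P=cloud(c);s=r.get_state()
save(c,'w6');c2=cap('side');save(c2,'s6',(180,180,310,290),3.5);a=cv2.imread('pics/w6.png');b=cv2.resize(cv2.imread('pics/s6.png'),(454,384))
cv2.imwrite('pics/m6.png',cv2.resize(np.hstack([a,b]),None,fx=.82,fy=.82))
D=rot((0,0,7))
q=D.inv().apply(P-[.462,.402,0])
m=(np.abs(q[:,1])<.018)&(q[:,0]<.06)&(q[:,0]>-.05)&(q[:,2]>.006)&(q[:,2]<.13)
for a in np.arange(.0,.13,.01):
    k=m&(q[:,2]>=a)&(q[:,2]<a+.01)
    if k.sum()>5: print(round(a,2),k.sum(),np.round(np.median(q[k],0),4))
f=(np.abs(q[:,1])<.045)&(np.abs(q[:,1])>.035)&(np.abs(q[:,0])<.02)&(q[:,2]>.034)&(q[:,2]<.044)
print(f.sum(),np.round(np.percentile(q[f],[3,50,97],axis=0),4))
W=P[(P[:,0]>.43)&(P[:,0]<.67)&(P[:,1]>.32)&(P[:,1]<.50)&(P[:,2]>.06)&(P[:,2]<.095)];print(np.round(np.percentile(W,[2,98],axis=0),3))
E
```

```text
('time_s', 20.25) ('tcp_pos', [0.511, 0.4081, 0.2111]) ('eef_rot', [-179.9324, -0.0362, -173.0537]) ('contact_force', [0.6953, 0.0408, -0.3104]) ('moment', [0.0752, -0.16, -0.0274]) ('gripper_width', 0.0878) ('gripper_force', 0.0)
0.0 68 [-0.0269 -0.0015  0.0079]
0.01 134 [-0.0238  0.0007  0.0133]
0.02 236 [-0.0187  0.005   0.0251]
0.03 170 [-0.014   0.0002  0.0359]
0.04 216 [-0.0094 -0.0003  0.0456]
0.05 242 [-0.0033 -0.0003  0.0552]
0.06 263 [ 0.0019 -0.0002  0.065 ]
0.07 314 [0.0081 0.0007 0.0755]
0.08 304 [ 0.0142 -0.0002  0.0849]
0.09 784 [ 0.0244 -0.0002  0.0965]
0.1 6 [ 0.0233 -0.005   0.1002]
135 [[-0.0109 -0.044   0.0356]
 [ 0.002   0.0351  0.0403]
 [ 0.0051  0.0444  0.042 ]]
[[0.462 0.355 0.061]
 [0.642 0.468 0.094]]
```

View pics/m6.png

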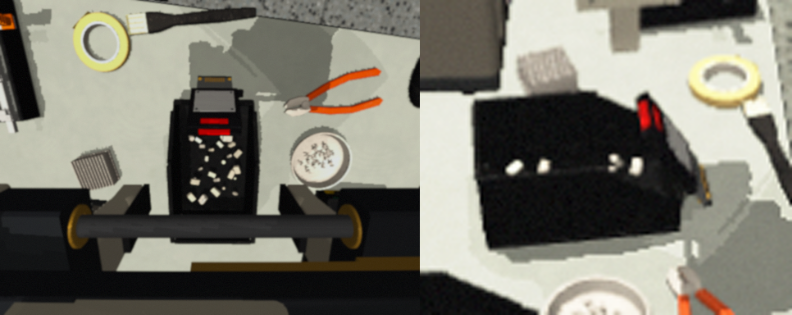

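The red cartridge leans stably against the bin's front wall: lights at (213,125), plug at (215,80) on the bench, lean about 30° and unchanged between looks. Bystanders are undisturbed. Next is closing the lock.

```bash
python3 - <<'E'
from h import *
plan([((.4013,.1578,.15),(180,0,-80.5))])
E
```

```text
[0.2781, -0.4698, 0.1225] [-0.0001, -0.0003, -0.2571]
```

jog_arm(travel=[[0.05,-0.09,0.0],[0.1,-0.18,0.0],[0.17,-0.29,0.0],[0.23,-0.39,0.0],[0.278,-0.47,0.0],[0.278,-0.47,0.0],[0.278,-0.47,0.0],[0.278,-0.47,0.06],[0.278,-0.47,0.1225],[0.278,-0.47,0.1225]], dr=[[0,0,-0.0285],[0,0,-0.057],[0,0,-0.0855],[0,0,-0.114],[0,0,-0.1425],[0,0,-0.171],[0,0,-0.1995],[0,0,-0.228],[0,0,-0.2571],[0,0,-0.2571]], claw=[1,0.8,0.55,0.55,0.55,0.55,0.55,0.55,0.55,0.55], newtons=15)

```text
time_s: 21.6
tcp_pos: [0.4001, 0.1564, 0.1487]
eef_rot: [179.8, -0.2, -80.6]
contact_force: [-0.8, -0.3, 0.7]
gripper_width: 0.048
gripper_force: 0.0
```

```bash
python3 - <<'E'
from h import *
st();plan([((.4013,.1578,.060),(180,0,-80.5))])
E
```

```text
('time_s', 21.6) ('tcp_pos', [0.4001, 0.1564, 0.1487]) ('eef_rot', [179.772, -0.2174, -80.577]) ('contact_force', [-0.8117, -0.3319, 0.6517]) ('moment', [0.0703, -0.0329, 0.0271]) ('gripper_width', 0.048) ('gripper_force', 0.0)
[-0.003, -0.0035, 0.1775] [0.0006, -0.0006, -0.0002]
```

Descend and close on the knob.

jog_arm(travel=[[-0.002,-0.002,0.06],[-0.002,-0.002,0.12],[-0.002,-0.002,0.16],[-0.002,-0.002,0.178],[-0.002,-0.002,0.178],[-0.002,-0.002,0.178],[-0.002,-0.002,0.178],[-0.002,-0.002,0.178],[-0.002,-0.002,0.178],[-0.002,-0.002,0.178]], dr=[[0,0,0],[0,0,0],[0,0,0],[0,0,0],[0,0,0],[0,0,0],[0,0,0],[0,0,0],[0,0,0],[0,0,0]], claw=[0.55,0.55,0.55,0.55,0,0,0,0,0,0], newtons=15)

```text
time_s: 22.85
tcp_pos: [0.401, 0.1584, 0.0615]
eef_rot: [179.9, -0.1, -80.5]
contact_force: [-6.6, 1.8, 6.7]
gripper_width: 0.0088
gripper_force: 15.0
```

jog_arm(travel=[[0,0.008,0],[0,0.016,0],[0,0.024,0],[0,0.032,0],[0,0.04,0],[0,0.045,0],[0,0.045,0],[0,0.045,0],[0,0.045,0],[0,0.045,0]], dr=[[0,0,0],[0,0,0],[0,0,0],[0,0,0],[0,0,0],[0,0,0],[0,0,0],[0,0,0],[0,0,0],[0,0,0]], claw=[0,0,0,0,0,0,0,0,0,0], newtons=15)

```text
time_s: 24.1
tcp_pos: [0.3793, 0.1549, 0.0614]
eef_rot: [180.0, -0.1, -80.5]
contact_force: [-1.7, 0.5, 6.9]
gripper_width: 0.0088
gripper_force: 15.0
```

jog_arm(travel=[[0,0.002,0],[0,0.003,0],[0,0.003,0],[0,0.001,0],[0,0.001,0],[0,0.001,0],[0,0.001,0],[0,0.001,-0.08],[0,0.001,-0.2],[0,0.001,-0.3]], dr=[[0,0,0],[0,0,0],[0,0,0],[0,0,0],[0,0,0],[0,0,0],[0,0,0],[0,0,0],[0,0,0],[0,0,0]], claw=[0,0,0,0.4,0.5,0.5,0.5,0.5,0.5,0.5], newtons=15)

```text
time_s: 25.35
tcp_pos: [0.379, 0.1548, 0.2135]
eef_rot: [-180.0, -0.0, -80.4]
contact_force: [0.8, 1.0, -0.3]
gripper_width: 0.0438
gripper_force: 0.0
```

```bash
python3 - <<'E'
from h import *
st();c=cap('wrist');save(c,'w7');c2=cap('scene');save(c2,'c7',(190,90,310,190),4);a=cv2.imread('pics/w7.png');b=cv2.resize(cv2.imread('pics/c7.png'),(461,384))
cv2.imwrite('pics/m7.png',cv2.resize(np.hstack([a,b]),None,fx=.82,fy=.82))
u,P=cloud(c);C=c['pixels'][u[:,1],u[:,0]].astype(int);a,g,b=C.T
k=(a>150)&(g>50)&(g<150)&(b<90)&(P[:,2]>.074)&(P[:,1]>.13)&(P[:,1]<.2)&(P[:,2]<.09)&(P[:,0]>.3)&(P[:,0]<.6)
if k.sum()>3: print(k.sum(),cv2.minAreaRect((P[k][:,:2]*1000).astype(np.float32)))
E
```

```text
('time_s', 25.35) ('tcp_pos', [0.379, 0.1548, 0.2135]) ('eef_rot', [-179.9589, -0.0434, -80.4384]) ('contact_force', [0.8168, 1.0261, -0.2553]) ('moment', [0.252, -0.2046, -0.0352]) ('gripper_width', 0.0438) ('gripper_force', 0.0)
114 ((380.0471496582031, 154.0067901611328), (8.851219177246094, 11.903159141540527), 9.193967819213867)
```

View pics/m7.png

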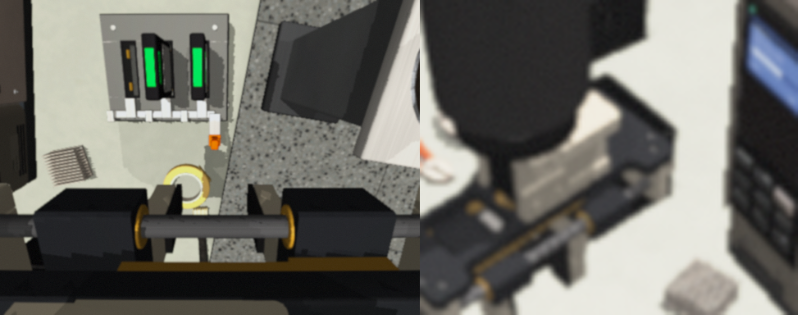

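The knob at (215,141) is back at the locked end, the greens are seated and the red bay is empty. I'll check the leaning cartridge once more, then hand in.

```bash
python3 - <<'E'
from h import *
c=cap('side');u,P=cloud(c);a,g,b=c['pixels'][u[:,1],u[:,0]].astype(int).T
k=(a>120)&(g<60)&(b<60)&(P[:,1]>.3)&(P[:,1]<.5)&(P[:,0]>.4)&(P[:,0]<.6)&(P[:,2]>.02)
m=np.median(P[k],0) if k.sum() else [0,0,0]
print(k.sum(),np.round(m,3))
if m[2]>.07: print(r.close_job())
E
```

```text
44 [0.489 0.409 0.097]
the job is handed in; nothing more can be done
None
```

I handed the job in at about 25 s of the 54 s allowed: the red-lit cartridge leans at about 30° against the nearest bin's front wall, the lock is shut, and both green-lit cartridges are still in their bays.

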